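# Shut and lock the filter hatch of the airbrush compressor

## Robot

A 6-joint arm with a two-finger parallel gripper is mounted at the origin on a cart in front of the work surface, level with it; the furniture and walls round the work are solid. World frame = base frame: x ahead of the robot, y to its left, z up, the work surface at z = 0. Lengths are in mm, angles in rad, forces in N, time in s.
With the tool pointing down it reaches from about 250 to 850 mm from the base axis. Payload 12.5 kg.
Tool frame: the origin (TCP) lies at the very end of the fingers, on their centre line; the grasp point (between the pads) lies 19 mm behind it; z points along the fingers, y is the line along which they close (so a half turn about z gives the same grasp; the last joint's range is limited). The gripper opens to 93 mm and grips with 3 to 60 N. Pads are 15 mm wide; open, the fingers measure 128 mm over their backs; the gripper's body (75 mm by 188 mm) begins 65 mm behind the grasp point.
Start: joints at [1.175, 0.351, 1.652, -0, 1.139, -0.085], TCP at [168.169, 523.644, 218.633] pointing down, gripper open.
Joint ranges: [-2.75, 2.75], [-0.79, 2.1], [0.01, 2.65], [-1.57, 4.71], [0.07, 3.14], [-2.87, 2.87]. Speed limits (rad/s): [2.22, 2.22, 2.79, 3.14, 3.14, 3.14].

## Interface

Orientations are given as a unit quaternion [w, x, y, z].
In Python, from cell import state, grab_frame, job_done, silhouettes gives the robot as it stands. The module is installed in compiled form; this text tells all that it offers.
- The arm moves only by the tool drive_tool, never from a script. Its arguments are lists of equal length, an entry for each row: "hand": the closure, from 0 (fully open) to 1 (shut); "dp": the shift along the world's x, y, z in cm, a list of three; "twist": the turn about the world's z in rad. A call has 1 to 8 rows; each row is the pose to reach, as a shift and turn from the pose commanded when the call began; what a row does not reach only later rows make up. A row lasts 1/10 s, in which the tool goes at most 50 mm and 8.59 degrees, less where a joint would pass 70% of its speed; a pose out of reach is approached as far as the arm can. A call with a gripper value outside its range is refused whole. The fingers move at their own pace and stop on an object; the grip force is fixed at half the most. Time passes only in rows, so rows that repeat a pose let the fingers close. It gives the time, the measured TCP pose, the force, the opening and the grip force at its end, in the units of the state.
- state(): the state, without advancing time (a new reading comes with each control period).
- grab_frame(name): name is "scene" or "top" or "wrist"; returns a dict with "img" (400x640x3 uint8, blue, green, red), "depth" (400x640 float32, mm along the optical axis (not along the pixel's ray), 0 where there is no reading), "fx", "fy", "cx", "cy" (pixels), "cam_to_world" (4x4, takes a point from camera to world coordinates). Camera axes: x right, y down, z forward; pixel columns grow to the right and rows downward; lengths in mm; the calibration is good to about 2 mm. The wrist camera is an equidistant fisheye: a pixel r from the principal point sees the ray r / f radians off the axis. A picture is of the moment at which its call begins.
- job_done(): hands the job in; it is judged then, once.
Trained networks look in a picture, given as the dict that the camera call returned (one of the last four; its "shot" number tells which), for a name from the list of things; names that differ only in an ending like _2 or _b are one class to them, and where a whole thing is asked for, a point or a joint stands for the part that bears it (a point fixed in the world has none). Each returns a list of dicts, best first, with "score" (0 to 1); they miss things now and then, are a little off and sometimes report something else, mostly with a low value. They report only what shows in the picture. A call takes as long as a camera call.
- silhouettes(picture, label): "pixels" (400x640 bool, what is visible of it) and "uv" ([column, row] in pixels, amid what is visible of it).
The state is a dict: "time_s": time; "joints": joint angles; "joint_velocities": joint speeds; "joint_torque": joint torques, N m; "tool_pos": TCP position; "tool_rot": TCP orientation; "force": force on the tool from outside, world axes, zero at the start; "torque": the same for the moment, N m; "opening": opening from 0.0 (shut) to 1.0 (fully open); "grip_force": force on a finger pad.
Only numpy, scipy, OpenCV 4.12 (cv2) and the standard library are available. Lean on these libraries where they do the work, as an engineer would, in place of code of your own. Each camera call takes 0.05 s, during which the arm holds its last target. There are 200 camera calls.

## Task

The filter hatch on top of the small grey airbrush compressor stands open. Swing the hatch fully shut, then lock it with its wing fastener: press the wing down against its spring, turn it clockwise (seen from above) up to a quarter turn until it just meets its stop, and let go so that it springs back up into its locked detent. Feel for the stop: do not force the fastener against it, jam it hard onto the bottom or tug it upward, and leave the things round about where they are.

Things in the scene. Friction and masses are not known exactly. Their poses are not given: they have to be found in the camera images.
- compressor: Airbrush compressor: grey box fixed to the worktop, 190 (x) x 170 (y) mm, flat top at z = 70 mm; yaw within 0.35 rad. Origin: centre of its underside; x points from the front (gauge, rocker switch, brass nipple) to the back (fins), z up. The hatch's hinge lies along y at x = 48, z = 74.5 mm; with the hatch shut the fastener's axis is vertical at x = -15 mm, y = 0. The receiver is inside.
- hatch_hinge (a joint): Angle (rad) of the black hatch about its hinge at the back: 0 is fully shut, larger is more open (its near edge rises). Stiff hinge: it stays where it is left, and about 1 to 3 N down on its near edge moves it.
- hatch_edge (a point): Top of the near edge of the black hatch (a 50 mm wide, 12 mm deep lip), 122 mm from the hinge axis and 2 mm above it. The hatch plate is 104 mm wide and 8 mm thick; when it is shut its upper face is 78.5 mm above the worktop and lies flat.
- wing: Steel wing fastener on the hatch. Origin on its axis, unpressed at mid-thickness of the hatch plate; z points out of the hatch, x along the wing. A round flange 48 mm across lies at z = 14 to 20 mm (it can be pressed 8 mm); on it stands the wing, a flat grip 42 mm long (x), 13 mm thick (y), up to z = 47 mm: pinch it across its thickness. Its stem bears a 50 mm long cross-bar below the hatch.
- wing_grip (a point): Point on the fastener's axis at half the wing's height, 34 mm above wing's origin; axes as wing.
- wing_turn (a joint): Turn (rad): 0 unlocked (wing along the compressor's x), growing clockwise from above. Turns only while pressed 5 mm or more. The hidden detent's middle lies anywhere from 0.93 to 1.55 rad, differing by unit: a notch giving 0.07 rad either side; its far wall is the stop. Before it turning takes under 0.1 N m; past it the springy stem winds up, 0.05 N m per 0.01 rad; over 0.35 N m is force.
- wing_press (a joint): How far (m) the fastener is pressed in: 0 fully out; the bottom is met at 0.008. A spring pushes it out: 3 N at 0 and 1.5 N more per mm. Press it to 0.005 to 0.008 to turn it under the lugs of the receiver. In the locked detent it springs back to about 0.002 and is held from turning; released anywhere between slot and detent it stays at about 0.005.
- jar: Spice jar with a screw cap, 45 mm across, 106 mm high, standing beside the compressor; origin under its centre. Leave alone.
- salt_box: Small upright carton, 38x58x86 mm, on the compressor's other side; origin under its centre. Leave alone.
- timer: Round wind-up kitchen timer, 68 mm across, 53 mm high; origin under its centre. Leave alone.
- jug: Measuring jug with handle, 120x169x135 mm; origin under its centre. Leave alone.

How it is judged (in metres and radians):
On the way, in this order (a step that is already met when the one before it is completed fails the run):
1. the hatch is swung shut (value of joint hatch_hinge below 0.04 rad), for 0.1 s.
2. the fastener is pressed in and turned beneath the lugs (value of joint wing_press above 0.0042 m and value of joint wing_turn above 0.5 rad), for 0.1 s.
3. the fastener springs up into its locked detent (value of joint wing_turn above 0.8 rad and value of joint wing_press below 0.0035 m), for 0.2 s.
At the end, for the whole second after the job is handed in: The hatch is fully shut (within 0.04 rad), the wing fastener is turned past 0.8 rad and has sprung up into its locked detent (pressed less than 3.5 mm, where about 2 mm is seated), and it is at rest (all of step 3 and value of joint hatch_hinge below 0.04 rad and linear speed of wing below 0.02 m/s); the robot touches nothing.
It fails at once if the fastener is forced against the stop, the detent or the bottom of its receiver (more than 20 N) (contact force between wing and compressor above 20 N).
It fails at once if a thing round about is shifted more than 30 mm (distance of any of jar, salt_box, timer, jug from where it was at the start of the episode above 0.03 m).
It also fails if it takes over 72 s, if anything falls off the work surface, if the arm or the gripper's body presses on something with over 40 N, if the wrist force passes 120 N, or if a joint passes its speed limit or range.

## Working session

There is one attempt and no reset: what is moved stays moved. The work goes in short steps, Python scripts to look and compute and a tool call to move; the robot and the scene stay as the last step left them, time stands still between calls to the robot, and variables do not carry over. Pictures are saved under pics/ and viewed, at most 10 in all, crops included, and the job is handed in when it is done.

Besides the shell and the picture viewer there is one more tool, called after "Emit:" by a JSON object that holds its "op" and its "data". drive_tool: Moves the arm, as the interface text tells. Its arguments: {"type":"object","properties":{"hand":{"type":"array"},"dp":{"type":"array"},"twist":{"type":"array"}},"required":["hand","dp","twist"]}

```bash
mkdir -p pics
cat > h.py <<'E'
import numpy as np, cv2
from cell import state, grab_frame, job_done, silhouettes
def world(f,mask=None):
    d=f["depth"]; v,u=np.nonzero((d>0) if mask is None else (mask&(d>0)))
    z=d[v,u]; p=np.c_[(u-f["cx"])/f["fx"]*z,(v-f["cy"])/f["fy"]*z,z]
    T=np.array(f["cam_to_world"]); return p@T[:3,:3].T+T[:3,3]
E
python3 - <<'E'
from h import *
print(state())
ims=[]
for n in("scene","top"):
    f=grab_frame(n); ims.append(f["img"])
    for l in("compressor","hatch_hinge","wing","jar","salt_box","timer","jug"):
        for s in silhouettes(f,l)[:1]:
            p=world(f,s["pixels"])
            print(n,l,round(s["score"],2),s["uv"],s["pixels"].sum(),np.median(p,0).round(),np.percentile(p,2,axis=0).round(),np.percentile(p,98,axis=0).round())
cv2.imwrite("pics/a.png",cv2.resize(np.vstack(ims),(480*800//640,600)) if 0 else cv2.resize(np.vstack(ims),(480,600)))
E
```

```text
{'time_s': 0.0, 'joints': array([ 1.17539389e+00,  3.51193144e-01,  1.65242564e+00, -4.73492410e-06,
        1.13909824e+00, -8.45854529e-02]), 'joint_velocities': array([ 0.00163141,  0.00098779,  0.00287335,  0.00119084, -0.00066582,
       -0.0005535 ]), 'joint_torque': array([ 6.15560039e-04, -4.97318709e+01, -2.85263622e+01,  6.99831638e-02,
        2.55348551e-02, -5.44326133e-05]), 'tool_pos': array([168.04628523, 523.33745252, 218.12444177]), 'tool_rot': array([-1.31541785e-04,  1.54782677e-01,  9.87948383e-01, -5.46584792e-04]), 'force': array([ 0.52351481,  0.77359474, -0.98625799]), 'torque': array([-0.00626112, -0.04302766, -0.03033986]), 'grip_force': 0.0, 'opening': 0.9966794879638677}
scene compressor 0.59 [346.9, 236.6] 5292 [549. -60.  72.] [ 477. -123.   26.] [661.  39. 151.]
scene hatch_hinge 0.66 [348.9, 222.5] 1108 [565. -45. 136.] [521. -89.  88.] [614.   9. 158.]
scene wing 0.66 [354.0, 214.3] 260 [582. -42. 142.] [563. -59. 119.] [610. -20. 162.]
scene jar 0.76 [301.4, 212.9] 226 [514.  87.  38.] [ 280. -424.    3.] [548. 114. 780.]
scene salt_box 0.96 [387.2, 273.7] 796 [ 597. -178.   74.] [ 584. -201.    2.] [ 628. -130.   89.]
scene jug 0.91 [448.6, 233.1] 2948 [ 793. -176.   86.] [ 715. -233.    9.] [ 850. -121.  137.]
top compressor 0.92 [357.2, 201.3] 4793 [567. -34.  72.] [ 480. -118.   40.] [662.  42. 150.]
top wing 0.66 [358.6, 197.2] 242 [583. -36. 139.] [566. -58. 119.] [609. -18. 161.]
top jar 0.79 [298.9, 223.8] 257 [519. 104. 107.] [499.  85.  39.] [539. 124. 111.]
top salt_box 0.89 [404.7, 190.1] 460 [ 602. -165.   84.] [ 585. -197.    1.] [ 625. -141.   88.]
top timer 0.69 [226.0, 278.7] 578 [373. 289.  47.] [343. 264.   0.] [402. 325.  55.]
top jug 0.63 [415.0, 122.4] 2255 [ 794. -190.   64.] [ 712. -232.    3.] [ 849. -123.  135.]
```

View pics/a.png

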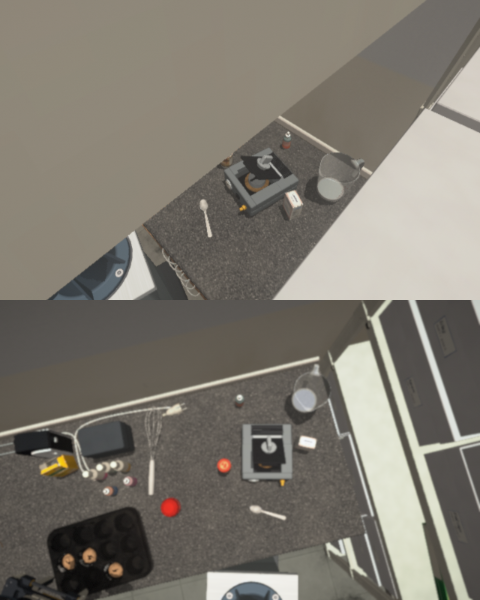

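Run:
```python
from h import *
P=[]
H=[];W=[]
for n in("top","scene"):
    f=grab_frame(n); m=silhouettes(f,"compressor")[0]["pixels"]
    p=world(f,cv2.dilate(m.astype(np.uint8),np.ones((9,9)))>0)
    t=p[(p[:,2]>66)&(p[:,2]<74)&(p[:,1]>-135)&(p[:,1]<60)]
    r=cv2.minAreaRect(t[:,:2].astype(np.float32)); print(n,len(t),r)
    hh=silhouettes(f,"hatch_hinge")
    if hh: H.append(world(f,hh[0]["pixels"]))
    W.append(world(f,silhouettes(f,"wing")[0]["pixels"]))
    x,y=(358,197) if n=="top" else (349,220)
    cv2.imwrite(f"pics/c_{n}.png",cv2.resize(f["img"][y-60:y+60,x-80:x+80],(640,480),interpolation=cv2.INTER_CUBIC))
    P.append(p)
a=cv2.imread("pics/c_top.png");b=cv2.imread("pics/c_scene.png")
cv2.imwrite("pics/c.png",cv2.resize(np.hstack([a,b]),(800,300)))
np.savez("d.npz",P=np.vstack(P),H=np.vstack(H),W=np.vstack(W))
p=np.vstack(P)
for z in range(80,165,8):
    q=p[(p[:,2]>z)&(p[:,2]<z+8)]; print(z,len(q),np.percentile(q[:,:2],[3,50,97],axis=0).round().tolist())
```

```text
top 2600 ((573.8060302734375, -37.838043212890625), (186.0953826904297, 168.08514404296875), 1.3025412559509277)
scene 2160 ((574.0238037109375, -37.188011169433594), (190.28956604003906, 172.60279846191406), 1.6502459049224854)
80 312 [[595.0, -156.0], [618.0, -59.0], [626.0, 9.0]]
88 197 [[597.0, -154.0], [607.0, -56.0], [615.0, 12.0]]
96 162 [[588.0, -88.0], [596.0, -58.0], [603.0, 14.0]]
104 148 [[578.0, -88.0], [585.0, -63.0], [593.0, 13.0]]
112 195 [[565.0, -88.0], [575.0, -50.0], [598.0, 13.0]]
120 324 [[557.0, -87.0], [565.0, -45.0], [595.0, 8.0]]
128 413 [[547.0, -86.0], [556.0, -42.0], [595.0, 10.0]]
136 467 [[534.0, -88.0], [545.0, -41.0], [610.0, 8.0]]
144 540 [[521.0, -86.0], [532.0, -39.0], [604.0, 8.0]]
152 105 [[521.0, -57.0], [579.0, -39.0], [598.0, -20.0]]
160 25 [[580.0, -42.0], [583.0, -38.0], [588.0, -32.0]]
```

View pics/c.png

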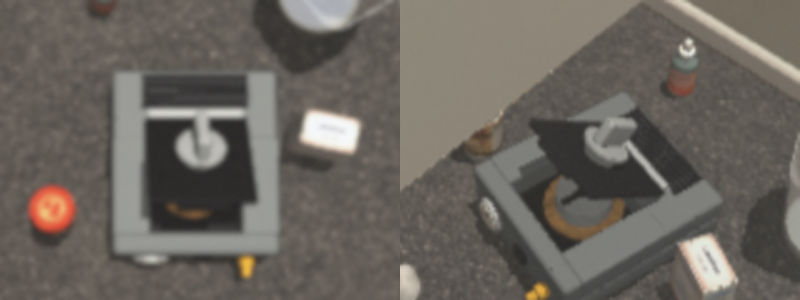

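Emit:
{"op": "drive_tool", "data": {"hand": [1, 1, 1, 1, 1, 1, 1, 1], "dp": [[2.4, -4, 0], [4.8, -8, 0], [7.2, -12, 0], [9.6, -16, 0], [12, -20, 0], [14.4, -24, 0], [16.8, -28, 0], [19.2, -32, 0]], "twist": [0.05, 0.1, 0.15, 0.2, 0.25, 0.3, 0.336, 0.336]}}

```text
time_s: 2.0
tool_pos: [360.8, 202.0, 218.9]
tool_rot: [0.0, -0.013, 1.0, 0.0]
force: [1.5, -0.0, -0.0]
opening: 0.362
grip_force: 0.0
```

Emit:
{"op": "drive_tool", "data": {"hand": [1, 1, 1, 1, 1, 1, 1, 1], "dp": [[2.4, -4, 0], [4.8, -8, 0], [7.2, -12, 0], [9.6, -16, 0], [12, -20, 0], [14.4, -24, 0], [16.4, -24.3, 0], [16.4, -24.3, 0]], "twist": [0, 0, 0, 0, 0, 0, 0, 0]}}

```text
time_s: 2.8
tool_pos: [525.5, -40.6, 218.3]
tool_rot: [0.0, -0.012, 1.0, -0.0]
force: [-0.4, -0.2, -0.1]
opening: 0.006
grip_force: 0.0
```

Emit:
{"op": "drive_tool", "data": {"hand": [1, 1, 1, 1, 1, 1, 1, 1], "dp": [[0, 0, -3], [0, 0, -6], [0, 0, -7], [0, 0, -7.5], [0, 0, -8], [-0.2, 0, -8.5], [-0.4, 0, -9], [-0.6, 0, -9.5]], "twist": [0, 0, 0, 0, 0, 0, 0, 0]}}

```text
time_s: 3.6
tool_pos: [518.1, -39.4, 123.7]
tool_rot: [0.0, -0.013, 1.0, -0.0]
force: [-0.5, 0.1, 0.4]
opening: 0.006
grip_force: 0.1
```

Emit:
{"op": "drive_tool", "data": {"hand": [1, 1, 1, 1, 1, 1], "dp": [[-0.2, 0, -0.7], [-0.4, 0, -1.4], [-0.6, 0, -2.1], [-0.7, 0, -2.7], [-0.8, 0, -3.3], [-0.9, 0, -3.7]], "twist": [0, 0, 0, 0, 0, 0]}}

```text
time_s: 4.2
tool_pos: [509.0, -39.3, 86.0]
tool_rot: [-0.0, -0.013, 1.0, 0.0]
force: [0.4, 0.2, 0.3]
opening: 0.005
grip_force: 0.1
```

Run:
```python
from h import *
f=grab_frame("scene"); x,y=349,220
cv2.imwrite("pics/e.png",cv2.resize(f["img"][y-60:y+60,x-80:x+80],(640,480),interpolation=cv2.INTER_CUBIC))
```

```text
(no output)
```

View pics/e.png

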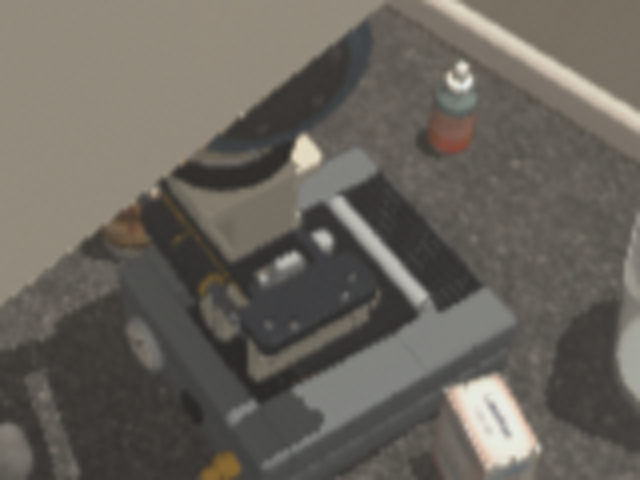

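The picture shows the closed fingers on the hatch, which is almost down; the gripper covers the wing around (310,290).

Emit:
{"op": "drive_tool", "data": {"hand": [1, 1, 1, 1, 1, 1], "dp": [[0, 0, -0.4], [0, 0, -0.6], [0, 0, -0.8], [0, 0, -0.9], [0, 0, -1.0], [0, 0, -1.0]], "twist": [0, 0, 0, 0, 0, 0]}}

```text
time_s: 4.85
tool_pos: [509.4, -39.4, 78.2]
tool_rot: [0.0, -0.013, 1.0, -0.0]
force: [-8.2, 0.2, 23.1]
opening: 0.003
grip_force: 11.5
```

Emit:
{"op": "drive_tool", "data": {"hand": [1, 1, 0.4, 0.4, 0.4, 0.4, 0.4, 0.4], "dp": [[0, 0, 3], [0, 0, 7], [-1, 0, 11], [-5, 0, 12], [-9, 0, 12], [-13, 0, 12], [-16, 0, 12], [-16, 0, 12]], "twist": [0, 0, 0, 0, 0, 0, 0, 0]}}

```text
time_s: 5.65
tool_pos: [346.4, -39.1, 196.6]
tool_rot: [-0.0, -0.012, 1.0, 0.0]
force: [1.1, -0.7, 0.2]
opening: 0.472
grip_force: 0.0
```

Run:
```python
from h import *
print(state()["tool_pos"],state()["opening"])
ims=[]
for n,x,y in(("top",358,197),("scene",349,220)):
    f=grab_frame(n)
    ims.append(cv2.resize(f["img"][y-60:y+60,x-80:x+80],(400,300),interpolation=cv2.INTER_CUBIC))
    for s in silhouettes(f,"wing")[:1]:
        p=world(f,s["pixels"]); print(n,s["score"],len(p))
        for lo,hi in((88,100),(100,115),(115,130)):
            q=p[(p[:,2]>lo)&(p[:,2]<hi)][:,:2]
            if len(q)>5: print(lo,len(q),q.mean(0).round(1),np.percentile(q,[3,97],axis=0).round(1).tolist(),cv2.minAreaRect(q.astype(np.float32)))
    p=world(f); c,s_=np.cos(.025),np.sin(.025)
    q=p[:,:2]-[574,-37.5]; L=np.c_[q@[c,s_],q@[-s_,c],p[:,2]]
    for xx in (-70,-60,-50,10,25,35):
        k=L[(abs(L[:,0]-xx)<5)&(abs(L[:,1])<45)]
        if len(k): print(xx,len(k),np.median(k[:,2]).round(1))
cv2.imwrite("pics/f.png",np.hstack(ims))
```

```text
[346.44485359 -39.06062598 196.59840841] 0.4721852000198493
top 0.74 283
88 179 [557.7 -36. ] [[537.7, -58.4], [578.0, -16.3]] ((557.8533935546875, -36.415061950683594), (45.1716194152832, 45.02802276611328), 1.2471516132354736)
100 8 [563.4 -32.5] [[543.5, -41.9], [573.8, -30.3]] ((557.379150390625, -37.83127975463867), (34.978187561035156, 13.211400985717773), 5.160398960113525)
115 92 [557.7 -37. ] [[538.9, -43.9], [577.6, -31.5]] ((558.3343505859375, -37.66621398925781), (39.19295120239258, 12.557360649108887), 1.2647892236709595)
-70 142 77.2
-60 144 78.6
-50 143 78.5
10 123 78.4
25 139 78.5
35 140 78.6
scene 0.87 264
88 121 [555.2 -47.1] [[537.0, -59.6], [576.6, -22.2]] ((554.8461303710938, -40.95696258544922), (38.67880630493164, 44.69492721557617), 36.415733337402344)
100 56 [554.6 -42.9] [[537.9, -45.3], [574.5, -36.9]] ((556.2957153320312, -43.87102127075195), (7.920740127563477, 38.97114944458008), 79.65326690673828)
115 87 [555.3 -39.8] [[538.6, -44.8], [573.3, -32.9]] ((556.9915771484375, -39.08293914794922), (14.080470085144043, 37.557064056396484), 88.17139434814453)
-70 127 79.4
-60 148 80.5
-50 132 80.7
10 75 81.1
25 110 80.9
35 118 80.7
```

View pics/f.png

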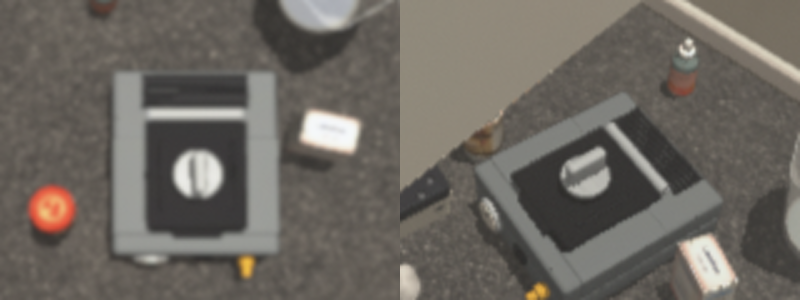

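The hatch lies flat and the wing is along x at (558.5, -37.7).

Emit:
{"op": "drive_tool", "data": {"hand": [0.4, 0.4, 0.4, 0.4, 0.4, 0.4, 0.4], "dp": [[4.5, 0.2, 0], [9, 0.2, 0], [13.5, 0.2, 0], [18, 0.2, 0], [20.9, 0.2, 0], [20.9, 0.2, -4], [20.9, 0.2, -6]], "twist": [0, 0, 0, 0, 0, 0, 0]}}

```text
time_s: 6.55
tool_pos: [558.6, -37.0, 133.4]
tool_rot: [-0.001, -0.013, 1.0, 0.0]
force: [-0.7, -0.3, 0.4]
opening: 0.6
grip_force: 0.0
```

Emit:
{"op": "drive_tool", "data": {"hand": [0.4, 0.4, 0.4, 0.4, 0.4], "dp": [[0, 0, -1.5], [0, 0, -2.8], [0, 0, -3.6], [0, 0, -3.8], [0, 0, -3.8]], "twist": [0, 0, 0, 0, 0]}}

```text
time_s: 7.05
tool_pos: [558.5, -37.4, 98.8]
tool_rot: [0.0, -0.013, 1.0, -0.0]
force: [0.2, -0.4, -0.7]
opening: 0.602
grip_force: 0.0
```

Emit:
{"op": "drive_tool", "data": {"hand": [1, 1, 1, 1, 1, 1], "dp": [[0, 0, 0], [0, 0, 0], [0, 0, 0], [0, 0, 0], [0, 0, 0], [0, 0, 0]], "twist": [0, 0, 0, 0, 0, 0]}}

```text
time_s: 7.65
tool_pos: [558.2, -38.0, 98.8]
tool_rot: [0.0, -0.013, 1.0, -0.001]
force: [-2.1, -18.8, 2.5]
opening: 0.138
grip_force: 30.4
```

Emit:
{"op": "drive_tool", "data": {"hand": [1, 1, 1], "dp": [[0, -0.05, 0], [0, -0.05, 0], [0, -0.05, 0]], "twist": [0, 0, 0]}}

```text
time_s: 7.95
tool_pos: [558.2, -38.6, 98.8]
tool_rot: [0.0, -0.013, 1.0, -0.001]
force: [-1.2, -5.9, 2.1]
opening: 0.137
grip_force: 29.9
```

Emit:
{"op": "drive_tool", "data": {"hand": [1, 1, 1, 1], "dp": [[0, -0.02, -0.1], [0, -0.02, -0.2], [0, -0.02, -0.3], [0, -0.02, -0.3]], "twist": [0, 0, 0, 0]}}

```text
time_s: 8.35
tool_pos: [558.2, -38.6, 96.0]
tool_rot: [0.0, -0.013, 1.0, -0.0]
force: [-2.5, -5.9, 5.7]
opening: 0.137
grip_force: 29.9
```

Emit:
{"op": "drive_tool", "data": {"hand": [1, 1, 1, 1, 1], "dp": [[0, 0, -0.1], [0, 0, -0.2], [0, 0, -0.3], [0, 0, -0.35], [0, 0, -0.35]], "twist": [0, 0, 0, 0, 0]}}

```text
time_s: 8.85
tool_pos: [558.3, -38.7, 93.0]
tool_rot: [0.0, -0.013, 1.0, -0.001]
force: [-4.1, -5.5, 10.6]
opening: 0.135
grip_force: 30.0
```

```bash
python3 -c "
from h import *
s=state();print(s['tool_pos'],s['force'],s['torque'],s['joints'])"
```

```text
[558.34323272 -38.67361459  92.95094104] [-4.12289309 -5.50385226 10.59134698] [-1.00771501  0.88314311  0.03019918] [-1.51863764e-01  5.27113864e-01  1.73138087e+00 -1.22204459e-03
  8.82454899e-01 -1.74723974e+00]
```

Emit:
{"op": "drive_tool", "data": {"hand": [1, 1, 1, 1, 1, 1, 1, 1], "dp": [[0, 0, -0.06], [0, 0, -0.06], [0, 0, -0.06], [0, 0, -0.06], [0, 0, -0.06], [0, 0, -0.06], [0, 0, -0.06], [0, 0, -0.06]], "twist": [0, 0, -0.05, -0.1, -0.15, -0.2, -0.25, -0.25]}}

```text
time_s: 9.65
tool_pos: [558.4, -38.4, 92.5]
tool_rot: [0.0, 0.113, 0.994, -0.0]
force: [-4.2, -4.0, 10.4]
opening: 0.138
grip_force: 30.0
```

```bash
cat > s.py <<'E'
from h import *
s=state();q=s['tool_rot'];a=2*np.arctan2(q[2],q[1])-np.pi/2
print(s['tool_pos'].round(2),s['force'].round(1),s['torque'].round(3),"turn",round(1.596-(a%(2*np.pi)),4),s['opening'])
E
python3 s.py
```

```text
[558.38 -38.41  92.48] [-4.2 -4.  10.4] [-0.653  0.724 -0.02 ] turn 0.2517 0.13848223691917566
```

Emit:
{"op": "drive_tool", "data": {"hand": [1, 1, 1, 1, 1, 1, 1, 1], "dp": [[0, 0, 0], [0, 0, 0], [0, 0, 0], [0, 0, 0], [0, 0, 0], [0, 0, 0], [0, 0, 0], [0, 0, 0]], "twist": [-0.06, -0.12, -0.18, -0.24, -0.3, -0.36, -0.4, -0.4]}}

```text
time_s: 10.45
tool_pos: [558.6, -38.1, 92.5]
tool_rot: [0.001, 0.308, 0.951, 0.0]
force: [-3.7, -1.4, 12.2]
opening: 0.137
grip_force: 30.0
```

```bash
python3 s.py
```

```text
[558.59 -38.06  92.53] [-3.7 -1.4 12.2] [-0.216  0.598 -0.041] turn 0.6514 0.1372205527084094
```

Emit:
{"op": "drive_tool", "data": {"hand": [1, 1, 1, 1, 1, 1, 1], "dp": [[0, 0, 0], [0, 0, 0], [0, 0, 0], [0, 0, 0], [0, 0, 0], [0, 0, 0], [0, 0, 0]], "twist": [-0.06, -0.12, -0.18, -0.24, -0.3, -0.32, -0.32]}}

```text
time_s: 11.15
tool_pos: [558.9, -37.9, 92.6]
tool_rot: [0.001, 0.455, 0.89, 0.0]
force: [-1.9, 0.5, 11.8]
opening: 0.14
grip_force: 30.0
```

```bash
python3 s.py
```

```text
[558.85 -37.87  92.62] [-1.9  0.5 11.8] [ 0.059  0.385 -0.053] turn 0.9708 0.14015278917702645
```

Emit:
{"op": "drive_tool", "data": {"hand": [1, 1, 1], "dp": [[0, 0, 0], [0, 0, 0], [0, 0, 0]], "twist": [-0.02, -0.04, -0.04]}}

```text
time_s: 11.45
tool_pos: [558.9, -37.8, 92.7]
tool_rot: [0.001, 0.473, 0.881, 0.001]
force: [-1.8, 0.5, 11.2]
opening: 0.137
grip_force: 30.0
```

```bash
python3 s.py
```

```text
[558.88 -37.84  92.65] [-1.8  0.5 11.2] [ 0.03   0.361 -0.022] turn 1.0108 0.13740602343577935
```

Emit:
{"op": "drive_tool", "data": {"hand": [1, 1, 1], "dp": [[0, 0, 0], [0, 0, 0], [0, 0, 0]], "twist": [-0.02, -0.04, -0.04]}}

```text
time_s: 11.75
tool_pos: [558.9, -37.8, 92.7]
tool_rot: [0.001, 0.491, 0.871, 0.001]
force: [-2.0, 1.4, 10.6]
opening: 0.141
grip_force: 30.0
```

```bash
python3 s.py
```

```text
[558.94 -37.83  92.67] [-2.   1.4 10.6] [ 0.075  0.367 -0.04 ] turn 1.0508 0.1406714444401794
```

Emit:
{"op": "drive_tool", "data": {"hand": [1, 1, 1], "dp": [[0, 0, -0.05], [0, 0, -0.05], [0, 0, -0.05]], "twist": [-0.02, -0.04, -0.04]}}

```text
time_s: 12.05
tool_pos: [559.0, -37.8, 92.2]
tool_rot: [0.001, 0.508, 0.861, 0.001]
force: [-1.7, 1.9, 11.9]
opening: 0.136
grip_force: 30.0
```

```bash
python3 s.py
```

```text
[558.98 -37.81  92.21] [-1.7  1.9 11.9] [0.136 0.396 0.006] turn 1.0908 0.13600143720133456
```

Emit:
{"op": "drive_tool", "data": {"hand": [1, 1, 1], "dp": [[0, 0, 0], [0, 0, 0], [0, 0, 0]], "twist": [-0.02, -0.03, -0.03]}}

```text
time_s: 12.35
tool_pos: [559.0, -37.8, 92.2]
tool_rot: [0.001, 0.521, 0.854, 0.001]
force: [-1.0, 0.6, 11.2]
opening: 0.137
grip_force: 30.0
```

```bash
python3 s.py
```

```text
[559.02 -37.79  92.24] [-1.   0.6 11.2] [0.124 0.357 0.025] turn 1.1204 0.136830867258198
```

Emit:
{"op": "drive_tool", "data": {"hand": [1, 1, 1], "dp": [[0, 0, 0], [0, 0, 0], [0, 0, 0]], "twist": [-0.02, -0.03, -0.03]}}

```text
time_s: 12.65
tool_pos: [559.0, -37.8, 92.2]
tool_rot: [0.001, 0.533, 0.846, 0.001]
force: [-0.4, 0.9, 12.2]
opening: 0.14
grip_force: 30.0
```

```bash
python3 s.py
```

```text
[559.04 -37.79  92.24] [-0.4  0.9 12.2] [0.162 0.31  0.015] turn 1.1504 0.14041273871324436
```

Emit:
{"op": "drive_tool", "data": {"hand": [1, 1, 1], "dp": [[0, 0, 0], [0, 0, 0], [0, 0, 0]], "twist": [-0.02, -0.04, -0.04]}}

```text
time_s: 12.95
tool_pos: [559.1, -37.8, 92.2]
tool_rot: [0.001, 0.55, 0.835, 0.001]
force: [-1.9, 1.3, 11.9]
opening: 0.139
grip_force: 30.0
```

```bash
python3 s.py
```

```text
[559.07 -37.77  92.24] [-1.9  1.3 11.9] [0.127 0.218 0.056] turn 1.1906 0.13895125727642502
```

Emit:
{"op": "drive_tool", "data": {"hand": [1, 1, 1], "dp": [[0, 0, 0], [0, 0, 0], [0, 0, 0]], "twist": [-0.02, -0.03, -0.03]}}

```text
time_s: 13.25
tool_pos: [559.1, -37.8, 92.3]
tool_rot: [0.001, 0.563, 0.827, 0.001]
force: [-2.0, 1.2, 11.8]
opening: 0.136
grip_force: 30.0
```

```bash
python3 s.py
```

```text
[559.1  -37.8   92.26] [-2.   1.2 11.8] [0.199 0.262 0.155] turn 1.2201 0.13584138014741876
```

Emit:
{"op": "drive_tool", "data": {"hand": [1, 1, 1], "dp": [[0, 0, 0], [0, 0, 0], [0, 0, 0]], "twist": [-0.015, -0.015, -0.015]}}

```text
time_s: 13.55
tool_pos: [559.1, -37.8, 92.3]
tool_rot: [0.001, 0.569, 0.823, 0.001]
force: [-1.4, 1.1, 12.3]
opening: 0.138
grip_force: 30.0
```

```bash
python3 s.py
```

```text
[559.12 -37.77  92.26] [-1.4  1.1 12.3] [0.143 0.226 0.188] turn 1.2346 0.13819920006125502
```

Emit:
{"op": "drive_tool", "data": {"hand": [1, 1, 1, 1, 1, 1, 1], "dp": [[0, 0, 0], [0, 0, 0], [0, 0, 0], [0, 0, 0.1], [0, 0, 0.2], [0, 0, 0.25], [0, 0, 0.25]], "twist": [0.03, 0.08, 0.08, 0.08, 0.08, 0.08, 0.08]}}

```text
time_s: 14.25
tool_pos: [559.0, -37.8, 94.5]
tool_rot: [0.001, 0.535, 0.845, 0.001]
force: [-1.4, 0.6, 8.0]
opening: 0.142
grip_force: 30.0
```

```bash
python3 s.py
```

```text
[558.98 -37.78  94.53] [-1.4  0.6  8. ] [0.125 0.048 0.013] turn 1.155 0.14153277234943046
```

Emit:
{"op": "drive_tool", "data": {"hand": [1, 1, 0.85, 0.7, 0.5, 0.4, 0.4, 0.4], "dp": [[0, 0, 0.08], [0, 0, 0.08], [0, 0, 0.08], [0, 0, 0.08], [0, 0, 0.08], [0, 0, 0.08], [0, 0, 0.08], [0, 0, 0.08]], "twist": [0, 0, 0, 0, 0, 0, 0, 0]}}

```text
time_s: 15.05
tool_pos: [558.1, -38.1, 94.2]
tool_rot: [-0.0, 0.535, 0.845, -0.0]
force: [0.2, 0.4, -0.0]
opening: 0.531
grip_force: 0.0
```

Emit:
{"op": "drive_tool", "data": {"hand": [0.4, 0.4, 0.4, 0.4, 0.4, 0.4, 0.4, 0.4], "dp": [[0, 0, 2], [0, 0, 6], [0, 0, 10], [-4, 0, 11], [-8, 0, 11], [-12, 0, 11], [-16, 0, 11], [-20, 0, 11]], "twist": [0, 0, 0, 0, 0, 0, 0, 0]}}

```text
time_s: 15.85
tool_pos: [356.5, -37.9, 204.2]
tool_rot: [0.0, 0.535, 0.845, 0.0]
force: [-0.2, 0.5, 0.1]
opening: 0.601
grip_force: 0.0
```

Run:
```python
from h import *
ims=[]
for n,x,y in(("top",358,197),("scene",349,220)):
    f=grab_frame(n)
    ims.append(cv2.resize(f["img"][y-60:y+60,x-80:x+80],(400,300),interpolation=cv2.INTER_CUBIC))
    p=world(f); r=np.hypot(p[:,0]-558.5,p[:,1]+37.7)
    t=p[(r<24)&(p[:,2]>112)]; print(n,"wing top",np.median(t[:,2]),cv2.minAreaRect(t[:,:2].astype(np.float32)))
    fl=p[(r<20)&(p[:,2]>84)&(p[:,2]<100)]; print("flange",np.median(fl[:,2]),"plate",np.median(p[(r>30)&(r<42)&(p[:,2]>60)][:,2]))
cv2.imwrite("pics/g.png",np.hstack(ims))
```

```text
top wing top 119.70990674093508 ((558.6709594726562, -37.127418518066406), (12.706655502319336, 40.5694465637207), 24.813932418823242)
flange 92.83302592987059 plate 78.62199330570195
scene wing top 120.62908405538076 ((558.6826782226562, -38.44127655029297), (13.17570686340332, 40.534568786621094), 24.76207733154297)
flange 94.72253501731893 plate 80.77686085344021
```

View pics/g.png

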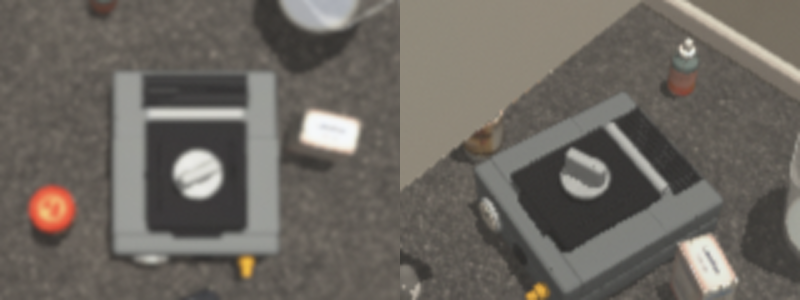

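The wing sits about 65° clockwise and about 2 mm down, so it is seated in the detent. The hatch is flat and the gripper is clear of everything.

```bash
python3 -c "
from cell import job_done
print(job_done())"
```

```text
the job is handed in; nothing more can be done
None
```

The hatch is shut and the wing fastener locked: I felt the stop at about 1.2 rad and let go at 1.155 rad, and it sprang up to about 2 mm pressed; the job is handed in, but no verdict came back.

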